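# Refit the sprung hatch of a desk power box

### The arm

A 6-joint arm with a two-finger parallel gripper is mounted at the origin on the work surface. World frame = base frame: x ahead of the robot, y to its left, z up, the work surface at z = 0. Lengths are in m, angles in rad, forces in N, time in s.
With the tool pointing down it reaches from about 0.325 to 0.9 m from the base axis. Payload 3.5 kg.
Tool frame: the origin (TCP) lies between the finger pads; the fingertips stand 22 mm ahead of it and the grasp point (between the pads) lies 3 mm ahead of it (ctrl.nose_length is the distance from the TCP to the fingertips, in m); z points along the fingers, y is the line along which they close (so a half turn about z gives the same grasp; the last joint's range is limited). The gripper opens to 85 mm and grips with 20 to 120 N. Pads are 22 mm wide; open, the fingers measure 114 mm over their backs; the gripper's body (76 mm by 85 mm) begins 54 mm behind the grasp point. The pads swing forward as they close: fully open they stand 13 mm farther back than shut.
Start: joints at [1.18, 0.276, -0.026, 1.268, 0, 1.467], TCP at [0.177, 0.599, 0.217] pointing down, gripper open.
Joint ranges: [-3.12, 3.12], [-0.85, 1.88], [-1.08, 1.24], [-1.95, 2.15], [-1.57, 1.53], [-3.14, 3.14]. Speed limits (rad/s): [2.57, 2.57, 3.14, 3.14, 3.14, 3.14].

### API

Orientations are given as a unit quaternion [w, x, y, z].
In Python, from station import ctrl gives the robot as it stands.
- The arm moves only by the shell command python3 -m inch 'ROWS' [FORCE]. ROWS is text: rows parted by semicolons, each of 7 numbers parted by spaces: the turn, a rotation vector about the world's x, y, z in degrees, then the shift along the world's x, y, z in cm, then the closure in counts, from 0 (fully open) to 255 (shut). A call has 1 to 12 rows; each row shifts and turns the commanded pose from where the row before left it; what a row does not reach is not made up. A row lasts 1/8 s, in which the tool goes at most 62.5 mm and 10.7 degrees, less where a joint would pass 70% of its speed; a pose out of reach is approached as far as the arm can. A call is refused whole if a number of a shift passes 6.25 or a number of a turn 10.7, either way. A call with a gripper value outside its range is refused whole. The fingers move at their own pace and stop on an object; FORCE is the grip in N (left out, the last holds). Time passes only in rows, so rows that do not move let the fingers close. It gives the time, the measured TCP pose, the force, the opening and the grip force at its end, in the units of the state.
- ctrl.state(): the state, without advancing time (a new reading comes with each control period).
- ctrl.snapshot(name): name is "scene" or "top" or "wrist"; returns (picture, depth): 420x560x3 uint8, red, green, blue; 420x560 float32, m along the optical axis (not along the pixel's ray), 0 where there is no reading.
- ctrl.camera_model(name): a dict with "camera_matrix" (3x3 intrinsics, pixels), "camera_from_world" (4x4, takes a point from world to camera coordinates). Camera axes: x right, y down, z forward; pixel columns grow to the right and rows downward; lengths in m; the calibration is good to about 2 mm. A picture is of the moment at which its call begins: read the wrist's pose just before it. camera_model takes no time and is no camera call; for the wrist camera it gives the pose at the moment of the call.
- ctrl.hand_in(): hands the job in; it is judged then, once.
Trained networks look in the newest picture that a camera, given by its name, has taken for a name from the list of things; names that differ only in an ending like _2 or _b are one class to them, and where a whole thing is asked for, a point or a joint stands for the part that bears it (a point fixed in the world has none). Each returns a list of dicts, best first, with "p" (0 to 1); they miss things now and then, are a little off and sometimes report something else, mostly with a low value. They report only what shows in the picture. A call takes as long as a camera call. They do not tell look-alikes from the thing itself.
- ctrl.look_for(camera, thing): "extent" ([left, top, width, height] as shares, 0 to 1, of the picture: columns of its width, rows of its height, round what is visible of it).
- ctrl.cut_out(camera, thing): "mask" (420x560 bool, what is visible of it) and "extent" ([left, top, width, height] as shares, 0 to 1, of the picture: columns of its width, rows of its height, round what is visible of it).
- ctrl.spot_point(camera, thing): "centre" ([column, row] as shares, 0 to 1, of the picture: columns of its width, rows of its height: a listed point, or the origin of a listed thing).
The state is a dict: "clock": time; "q": joint angles; "dq": joint speeds; "effort": joint torques, N m; "position": TCP position; "tool_rot": TCP orientation; "wrist_force": force on the tool from outside, world axes, zero at the start; "torque": the same for the moment, N m; "opening": finger opening in m; "finger_force": force on a finger pad.
Only numpy, scipy, OpenCV 4.12 (cv2) and the standard library are available. Lean on these libraries where they do the work, as an engineer would, in place of code of your own. Each camera call takes 0.05 s, during which the arm holds its last target. There are 200 camera calls.

### The job

Pick the aluminium hatch up off the folder by its handle and refit it in the desk power box: it is longer than the opening, so tilt it, tuck its low edge under the wide yellow rim, press the sprung orange rail back while the hatch is still tilted, then lower the other edge and let it go back under the narrow grey rim. Leave it lying flat on the ledges, fully home against the wall under the narrow rim and held by both rims, and let go. Be gentle: never force the hatch against the box, its rims or its rail, and leave the other things on the desk where they are.

Things in the scene. Friction and masses are not known exactly. Their poses are not given: they have to be found in the camera images.
- hatch: Hatch: rigid aluminium plate 180 (x) x 140 (y) x 6 mm, 0.2 to 0.35 kg, same either way round. Black handle block 14 (x) x 60 (y) x 32 (z) mm upright at the middle of its top face (handle top 38 mm above the underside). Origin: centre of the underside; z: its upward normal. Starts flat on the folder, underside 12 mm above the table.
- power_box: Fixed grey steel power box, an open well 59 mm high. Origin: on the table below the middle of the opening; z up; -x towards the wide yellow rim (robot side, within 0.4 rad), +x towards the narrow grey rim. Ledges, tops at z=40 mm, run round all sides: at the sides |y| 61.5 to 73.5, at the ends x<-83 and 69 to 91. Side walls: inner faces y=+-73.5, up to z=59, no rim.
- wide_rim (a point): Middle of the inner top edge of the yellow rim: box frame (-83, 0, 59) mm. The rim is a 3 mm plate, underside z=56, running from here to x=-114. The opening between the two rims is 166 mm long. The sprung rail is under this rim.
- narrow_rim (a point): Middle of the inner top edge of the grey rim: box frame (83, 0, 59) mm. The rim covers x=83 to 96, underside z=50; under it the end wall's inner face is at x=91. To get the hatch down past this rim, its other edge must be at box x=-97 mm or further back (rail value 0.010 or more, stop at 0.013).
- home (a point): Where the hatch's origin lies when it is home: box frame (1, 0, 40) mm. The hatch is then flat on the ledges, long side along box x (either way round), its +x edge against the wall at x=91 and its -x edge against the rail. All contact forces between hatch and box, added up, must stay under 30 N at all times; at home the spring alone makes about 12 N.
- rail (a joint): Orange sprung rail under the yellow rim, a bar 130 mm wide (box y), z=41 to 55 mm in the box frame. Value in m: 0 at rest, its face at box x=-87 mm; grows as it is pushed to box -x; hard stop at 0.013 (face at x=-100). Pushes back with about 5 N at 0 and 0.5 N more per mm. The home hatch holds it at 0.002.
- folder: Fixed closed cardboard folder, 200 x 165 x 12 mm, on which the hatch lies at the start; origin at the centre of its underside.
- mug: Bystander: blue ceramic mug, 80 mm across, 90 mm high, standing beyond the work. Origin at its underside or handle. Leave it.
- stapler: Bystander: red and black stapler, 130 x 34 x 38 mm, lying flat. Origin at its underside or handle. Leave it.
- screwdriver: Bystander: screwdriver lying flat. Origin at its underside or handle. Leave it.
- tape: Bystander: clear roll of tape, 84 mm across, 24 mm high, lying flat. Origin at its underside or handle. Leave it.
- ink: Bystander: amber jar with black cap, 44 mm across, 60 mm high. Origin at its underside or handle. Leave it.
- adapter: Bystander: white plug adapter, 45 x 36 x 28 mm, between the power box and the folder. Origin at its underside or handle. Leave it.
Mind the look-alikes: they are no part of the job. Leave any blue or green look-alike of the hatch alone.

How it is judged:
By the outcome, as a careful person would: the job done as asked, in the order asked, and still so for the second after the job is handed in, with the robot touching nothing.
It also fails if it takes over 72 s, if anything falls off the work surface, if the arm or the gripper's body presses on something with over 40 N, if the wrist force passes 120 N, or if a joint passes its speed limit or range.

## Working session

There is one attempt and no reset: what is moved stays moved. The work goes in short steps, Python scripts to look and compute and a shell command to move; the robot and the scene stay as the last step left them, time stands still between calls to the robot, and variables do not carry over. Pictures are saved under pics/ and viewed, at most 12 in all, crops included, and the job is handed in when it is done.

```bash
ls; mkdir -p pics
python3 - <<'E'
from station import ctrl
import cv2, numpy as np
s=ctrl.state(); print(s)
for c in ["top","scene"]:
    p,d=ctrl.snapshot(c); cv2.imwrite(f"pics/{c}0.png",p[:,:,::-1]); np.save(f"{c}_d.npy",d); np.save(f"{c}_p.npy",p)
    for t in ["hatch","power_box","wide_rim","narrow_rim","home","rail","folder"]:
        try:
            r=ctrl.look_for(c,t); print(c,t,[(round(x["p"],2),np.round(np.array(x["extent"])*[560,420,560,420]).tolist()) for x in r[:3]])
        except Exception as e: print(t,e)
        try:
            r=ctrl.spot_point(c,t); print('   pt',[(round(x["p"],2),np.round(np.array(x["centre"])*[560,420],1).tolist()) for x in r[:3]])
        except Exception as e: print(t,e)
E
```

```text
pics
{'clock': 0.0, 'q': array([ 1.17961163e+00,  2.77141046e-01, -2.79208841e-02,  1.26798753e+00,
        3.87755594e-06,  1.46736109e+00]), 'dq': array([-9.03047677e-04, -1.67296961e-05, -4.16487152e-04, -4.01033694e-04,
        1.69944700e-04,  7.01787271e-05]), 'effort': array([ 1.78181559e-03, -4.45510876e+01,  2.95200670e+01,  1.63080508e-02,
       -1.56409778e-04, -1.16033178e-05]), 'position': array([0.17708535, 0.59852819, 0.21593589]), 'tool_rot': array([-2.77659277e-04,  1.43378787e-01,  9.89667244e-01, -1.09181456e-03]), 'wrist_force': array([-0.20482488,  0.9463832 ,  1.12302607]), 'torque': array([ 0.03823009,  0.00280357, -0.02776145]), 'finger_force': 0.0, 'opening': 0.08539630831776351}
top hatch [(0.72, [272.0, 265.0, 50.0, 58.0]), (0.59, [376.0, 239.0, 64.0, 59.0]), (0.57, [249.0, 175.0, 59.0, 58.0])]
   pt [(0.97, [405.6, 264.6]), (0.75, [296.6, 295.9]), (0.6, [279.9, 202.9])]
top power_box [(0.78, [131.0, 159.0, 57.0, 73.0]), (0.4, [250.0, 173.0, 60.0, 64.0])]
   pt [(0.63, [164.8, 193.8])]
top wide_rim [(0.71, [131.0, 161.0, 59.0, 68.0])]
   pt [(0.7, [156.8, 
[... 602 characters left out ...]

   pt [(0.73, [129.8, 187.5]), (0.71, [255.1, 238.0]), (0.64, [251.5, 179.7])]
scene power_box [(0.72, [377.0, 213.0, 73.0, 75.0])]
   pt [(0.96, [404.7, 257.7])]
scene wide_rim [(0.6, [377.0, 213.0, 72.0, 74.0]), (0.17, [177.0, 179.0, 11.0, 41.0])]
   pt [(0.87, [409.9, 223.0])]
scene narrow_rim [(0.58, [376.0, 211.0, 71.0, 77.0])]
   pt [(0.77, [413.7, 262.3])]
scene home [(0.8, [380.0, 213.0, 71.0, 76.0])]
   pt [(0.86, [410.3, 247.4])]
scene rail [(0.72, [386.0, 222.0, 51.0, 8.0]), (0.3, [321.0, 261.0, 54.0, 52.0])]
rail it knows: adapter, folder, hatch, home, ink, mug, narrow_rim, power_box, screwdriver, stapler, tape, wide_rim
scene folder [(0.84, [223.0, 213.0, 74.0, 56.0])]
   pt []
```

View pics/top0.png

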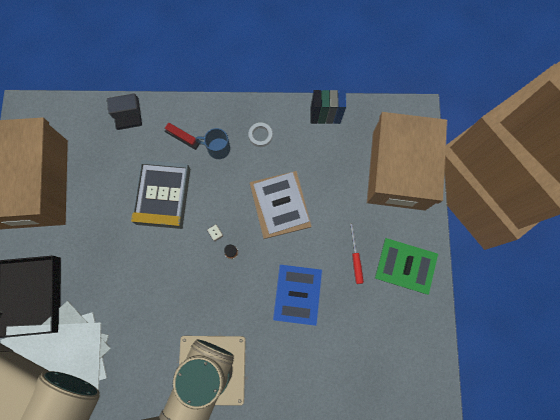

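View pics/scene0.png

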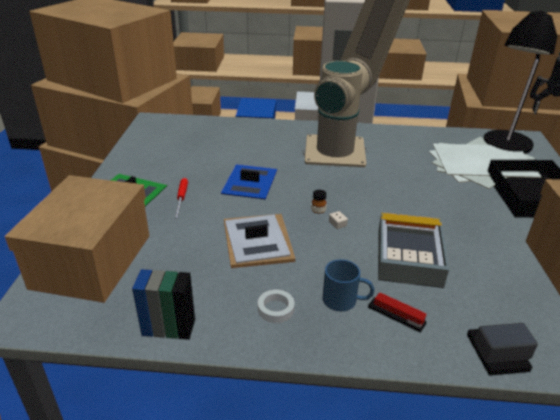

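The scene shows three hatch-like plates in the top view: aluminium on the folder at (281,203), blue at (298,295) and green at (406,265). The aluminium one on the cardboard folder is the one meant. The box is at (160,195), with its yellow rim at the bottom, towards the robot. The adapter (215,232) and ink (231,251) lie between them.

```bash
cat > h.py <<'E'
from station import ctrl
import cv2, numpy as np
from scipy.spatial.transform import Rotation as R
def rays(cam,uv,M=None):
    m=M or ctrl.camera_model(cam); K=np.array(m["camera_matrix"]); T=np.linalg.inv(np.array(m["camera_from_world"]))
    uv=np.atleast_2d(uv).astype(float)
    d=np.c_[(uv-[K[0,2],K[1,2]])/[K[0,0],K[1,1]],np.ones(len(uv))]
    return T[:3,3], d@T[:3,:3].T
def at_z(cam,uv,z,M=None):
    o,d=rays(cam,uv,M); return o+d*((z-o[2])/d[:,2])[:,None]
def cloud(cam,depth,M=None):
    v,u=np.mgrid[:420,:560]; o,d=rays(cam,np.c_[u.ravel(),v.ravel()],M)
    P=o+d*depth.ravel()[:,None]; P[depth.ravel()==0]=np.nan
    return P.reshape(420,560,3)
def proj(cam,X,M=None):
    m=M or ctrl.camera_model(cam); K=np.array(m["camera_matrix"]); T=np.array(m["camera_from_world"])
    c=np.atleast_2d(X)@T[:3,:3].T+T[:3,3]; p=c@K.T; return p[:,:2]/p[:,2:]
E
python3 - <<'E'
from h import *
d=np.load("top_d.npy"); p=np.load("top_p.npy"); P=cloud("top",d)
hsv=cv2.cvtColor(p,cv2.COLOR_RGB2HSV)
def rect(m,z,name):
    n,l,st,c=cv2.connectedComponentsWithStats(m.astype(np.uint8)); i=1+st[1:,4].argmax()
    v,u=np.where(l==i); X=at_z("top",np.c_[u,v],z)[:,:2]
    (cx,cy),(w,h),a=cv2.minAreaRect((X*1000).astype(np.float32)); print(name,len(u),round(cx,1),round(cy,1),round(w,1),round(h,1),round(a,2)); return u,v
def box(x0,y0,x1,y1):
    m=np.zeros((420,560),bool); m[y0:y1,x0:x1]=1; return m
yel=(hsv[...,0]>15)&(hsv[...,0]<32)&(hsv[...,1]>150)&(hsv[...,2]>90)
rect(yel&box(120,150,200,240),.059,"yellow")
hb=box(240,160,320,245)
rect((hsv[...,2]<60)&hb,.05,"dark")
rect((hsv[...,2]>150)&(hsv[...,1]<40)&hb,.018,"alu")
rect((hsv[...,1]>70)&hb,.012,"folder-rim")
for n,m in [("box",box(120,150,200,240))]:
    z=P[...,2]; mm=m&(z>.05)&(z<.07); rect(mm,.059,"boxtop")
print(np.round(at_z("top",[[281,201.5],[160,195],[215,232],[231,251],[217,144],[180,133]],.04),3))
for n in ["adapter","ink","mug","stapler"]:
    print(n,[(round(x["p"],2),np.round(at_z("top",np.array(x["centre"])*[560,420],0.),3).tolist()) for x in ctrl.spot_point("top",n)[:2]])
print(np.round(P[203,281],3),np.round(P[185,275],3),np.round(P[219,157],3),np.round(P[211,160],3))
m=ctrl.camera_model("wrist");print(np.round(np.linalg.inv(m["camera_from_world"]),3),m["camera_matrix"])
c=cv2.resize(p[150:250,120:320][:,:,::-1],None,fx=4,fy=4,interpolation=cv2.INTER_CUBIC); cv2.imwrite("pics/crop1.png",c)
E
```

```text
yellow 418 469.8 193.7 153.2 30.8 85.08
dark 90 534.4 -214.4 17.1 56.5 19.4
alu 1538 539.2 -213.8 180.0 140.6 18.09
folder-rim 444 533.2 -210.8 199.2 162.0 14.7
boxtop 905 557.8 185.0 160.3 212.4 85.3
[[ 0.535 -0.215  0.04 ]
 [ 0.554  0.188  0.04 ]
 [ 0.431  0.     0.04 ]
 [ 0.369 -0.054  0.04 ]
 [ 0.734  0.005  0.04 ]
 [ 0.773  0.133  0.04 ]]
adapter [(0.67, [[0.444, 0.008, 0.0]]), (0.39, [[0.374, -0.054, 0.0]])]
ink [(0.71, [[0.377, -0.055, 0.0]])]
mug [(0.94, [[0.734, 0.008, 0.0]])]
stapler [(0.93, [[0.775, 0.135, 0.0]])]
[ 0.531 -0.215  0.035] [ 0.596 -0.194  0.024] [0.469 0.188 0.056] [0.506 0.192 0.008]
[[ 0.285  0.91   0.301  0.1  ]
 [ 0.959 -0.27  -0.09   0.621]
 [-0.     0.314 -0.949  0.372]
 [ 0.     0.     0.     1.   ]] [[321.72472256   0.         278.16965843]
 [  0.         321.72472256 214.76758238]
 [  0.           0.           1.        ]]
```

View pics/crop1.png

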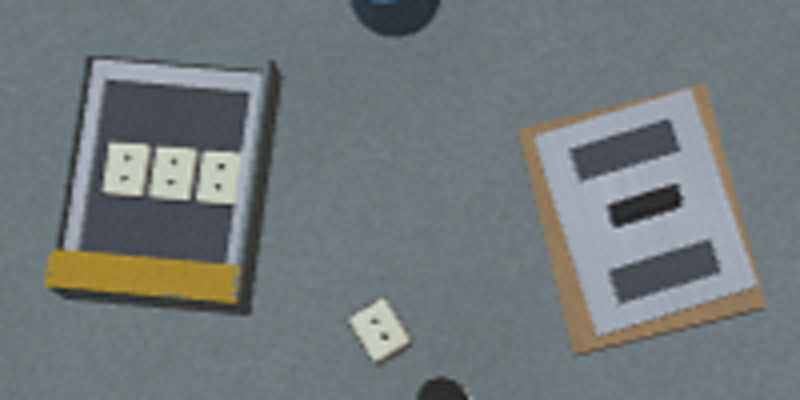

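The crop confirms it: bare aluminium plate on the cardboard folder, with its black handle at crop (645,205), which is image (281,201). The box's yellow rim is at the bottom and its narrow grey rim at the top. First I move over the box for a close look on the way.

```bash
python3 -m inch '0 0 -5.5 3.83 -4.09 0.3 0;0 0 -5.5 3.83 -4.09 0.3 0;0 0 -5.5 3.83 -4.09 0.3 0;0 0 -5.5 3.83 -4.09 0.3 0;0 0 -5.5 3.83 -4.09 0.3 0;0 0 -5.5 3.83 -4.09 0.3 0;0 0 -5.5 3.83 -4.09 0.3 0;0 0 -5.5 3.83 -4.09 0.3 0;0 0 -5.5 3.83 -4.09 0.3 0;0 0 -5.5 3.83 -4.09 0.3 0;0 0 0 0 0 0 0;0 0 0 0 0 0 0'
python3 - <<'E'
from h import *
import pickle
M=ctrl.camera_model("wrist"); p,d=ctrl.snapshot("wrist"); cv2.imwrite("pics/w1.png",p[:,:,::-1]); pickle.dump((M,p,d),open("w1.pkl","wb"))
s=ctrl.state(); print(s["position"],s["tool_rot"],s["q"])
for t in ["wide_rim","narrow_rim","home"]:
    print(t,[(round(x["p"],2),np.round(np.array(x["centre"])*[560,420],1).tolist(),np.round(at_z("wrist",np.array(x["centre"])*[560,420],.04 if t=="home" else .059,M),4).tolist()) for x in ctrl.spot_point("wrist",t)[:2]])
E
```

```text
clock: 3.1
position: [0.56, 0.1903, 0.2469]
tool_rot: [-0.0, 0.584, 0.812, -0.0]
wrist_force: [-0.0, 0.1, -0.2]
opening: 0.0853
finger_force: 0.0
[0.55960824 0.19082215 0.24693769] [-4.49732987e-04  5.83781749e-01  8.11910482e-01 -1.89623982e-04] [ 2.19101361e-01  2.03478344e-01 -5.65064422e-02  1.31169327e+00
  4.18835360e-04  1.46585889e+00]
wide_rim [(0.89, [211.4, 160.1], [[0.4836, 0.1938, 0.059]])]
narrow_rim [(0.72, [347.5, 219.7], [[0.6465, 0.1775, 0.059]])]
home [(0.76, [285.0, 190.9], [[0.5706, 0.1824, 0.04]]), (0.33, [410.2, 263.8], [[0.7491, 0.1434, 0.04]])]
```

View pics/w1.png

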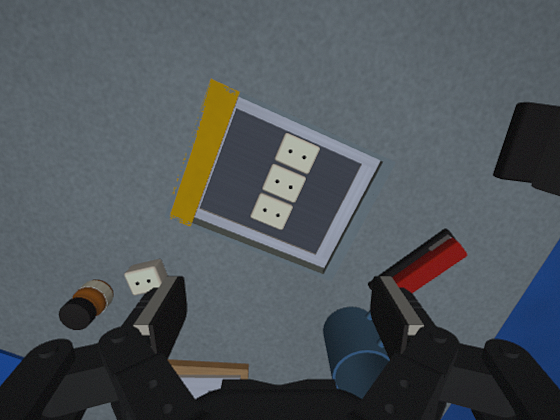

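The wrist picture shows the whole box: yellow rim from (222,85) to (183,220), narrow rim along (380,160) to (325,270). I fit its pose from the yellow mask and the depth of the top surfaces.

Run:
```python
from h import *
import pickle
M,p,d=pickle.load(open("w1.pkl","rb"))
hsv=cv2.cvtColor(p,cv2.COLOR_RGB2HSV); P=cloud("wrist",d,M)
yel=(hsv[...,0]>15)&(hsv[...,0]<32)&(hsv[...,1]>150)&(hsv[...,2]>60)
yel[260:]=0
def rect(m,z,name):
    m=cv2.morphologyEx(m.astype(np.uint8),cv2.MORPH_OPEN,np.ones((3,3),np.uint8))
    n,l,st,c=cv2.connectedComponentsWithStats(m); i=1+st[1:,4].argmax()
    v,u=np.where(l==i); X=at_z("wrist",np.c_[u,v],z,M)[:,:2]
    r=cv2.minAreaRect((X*1000).astype(np.float32)); print(name,len(u),np.round(r[0],1),np.round(r[1],1),round(r[2],2)); return l==i,X
ym,_=rect(yel,.059,"yellow")
print("z yellow",np.nanmedian(P[ym][:,2]))
z=P[...,2]; m=(z>.05)&(z<.068); m[280:]=0; m[:70]=0; m[:,:160]=0; m[:,400:]=0
bm,_=rect(m,.059,"top"); print(np.nanmedian(P[bm],0), bm.sum())
# box outline: everything in box frame from initial guess
yaw=-np.radians(4.9); o=np.array([.5675,.1848])
X=at_z("wrist",np.argwhere(ym)[:,::-1],.059,M)[:,:2]-o; c,s=np.cos(yaw),np.sin(yaw)
B=X@np.array([[c,-s],[s,c]])*1000
print("yellow box-frame x pct",np.percentile(B[:,0],[0.5,2,50,98,99.5]),"y",np.percentile(B[:,1],[.5,2,50,98,99.5]))
# inner edge fit: for each y bin max x
for lo,hi,f in [(-1,1,np.max),(-1,1,np.min)]:
    ys=np.arange(-60,61,4); e=np.array([f(B[abs(B[:,1]-y)<2,0]) for y in ys]); print(np.round(np.polyfit(ys,e,1),4))
# grayscale profile along box x near y=+-30 at z=.059
g=cv2.cvtColor(p,cv2.COLOR_RGB2GRAY)
xs=np.arange(60,110,1.5)
pr=[]
for y in range(-50,51,5):
    w=np.c_[o[0]+(c*xs-s*y)/1000,o[1]+(s*xs+c*y)/1000,np.full(len(xs),.059)]
    uv=proj("wrist",w,M).astype(np.float32); pr.append(cv2.remap(g,uv[None,:,0],uv[None,:,1],cv2.INTER_LINEAR)[0])
print(list(zip(xs,np.median(pr,0).astype(int))))
ys=np.arange(60,95,1.5)
for sg in (1,-1):
    pr=[]
    for x in range(-60,61,5):
        yy=sg*ys; w=np.c_[o[0]+(c*x-s*yy)/1000,o[1]+(s*x+c*yy)/1000,np.full(len(ys),.059)]
        uv=proj("wrist",w,M).astype(np.float32); pr.append(cv2.remap(g,uv[None,:,0],uv[None,:,1],cv2.INTER_LINEAR)[0])
    print(sg,list(zip(ys,np.median(pr,0).astype(int))))
```

```text
yellow 3543 [472.2 192.6] [155.6  30. ] 86.33
z yellow 0.05749400474177632
top 7835 [559.8 185.5] [156.3 209.1] 85.26
[0.48400813 0.1939608  0.05740499] 7835
yellow box-frame x pct [-110.4643753  -108.69461837  -95.28651644  -82.49354568  -82.09481388] y [-73.18618754 -70.37535003  10.73011844  73.80191454  76.27245196]
[-1.40000e-03 -8.21245e+01]
[-2.550000e-02 -1.077232e+02]
[(np.float64(60.0), np.int64(64)), (np.float64(61.5), np.int64(62)), (np.float64(63.0), np.int64(69)), (np.float64(64.5), np.int64(132)), (np.float64(66.0), np.int64(155)), (np.float64(67.5), np.int64(155)), (np.float64(69.0), np.int64(155)), (np.float64(70.5), np.int64(152)), (np.float64(72.0), np.int64(152)), (np.float64(73.5), np.int64(156)), (np.float64(75.0), np.int64(156)), (np.float64(76.5), np.int64(152)), (np.float64(78.0), np.int64(151)), (np.float64(79.5), np.int64(150)), (np.float64(81.0), np.int64(86)), (np.float64(82.5), np.int64(42)), (np.float64(84.0), np.int64(86)), (np.float64(85.5), np.int64(107)), (np.float64(87.0), np.int64(105)), (np.float64(88.5), np.int64(105)), (np.float64(90.0), np.int
[... 1451 characters left out ...]
50)), (np.float64(66.0), np.int64(100)), (np.float64(67.5), np.int64(67)), (np.float64(69.0), np.int64(69)), (np.float64(70.5), np.int64(70)), (np.float64(72.0), np.int64(68)), (np.float64(73.5), np.int64(88)), (np.float64(75.0), np.int64(104)), (np.float64(76.5), np.int64(104)), (np.float64(78.0), np.int64(104)), (np.float64(79.5), np.int64(105)), (np.float64(81.0), np.int64(105)), (np.float64(82.5), np.int64(105)), (np.float64(84.0), np.int64(105)), (np.float64(85.5), np.int64(105)), (np.float64(87.0), np.int64(105)), (np.float64(88.5), np.int64(104)), (np.float64(90.0), np.int64(104)), (np.float64(91.5), np.int64(104)), (np.float64(93.0), np.int64(105)), (np.float64(94.5), np.int64(105))]
```

```bash
python3 -m inch '0 0 0 -0.33 -5.77 -0.3 0;0 0 0 -0.33 -5.77 -0.3 0;0 0 0 -0.33 -5.77 -0.3 0;0 0 0 -0.33 -5.77 -0.3 0;0 0 0 -0.33 -5.77 -0.3 0;0 0 0 -0.33 -5.77 -0.3 0;0 0 0 -0.33 -5.77 -0.3 0;0 0 0 0 0 0 0;0 0 0 0 0 0 0'
python3 - <<'E'
from h import *
M=ctrl.camera_model("wrist"); p,d=ctrl.snapshot("wrist"); cv2.imwrite("pics/w2.png",p[:,:,::-1])
s=ctrl.state(); print(s["position"],s["tool_rot"],s["q"])
hsv=cv2.cvtColor(p,cv2.COLOR_RGB2HSV); P=cloud("wrist",d,M)
r=ctrl.cut_out("wrist","hatch"); print([(round(x["p"],2),np.round(np.array(x["extent"])*[560,420]).tolist()) for x in r[:3]])
def rect(m,z,name):
    n,l,st,c=cv2.connectedComponentsWithStats(m.astype(np.uint8)); i=1+st[1:,4].argmax()
    v,u=np.where(l==i); X=at_z("wrist",np.c_[u,v],z,M)[:,:2]
    r=cv2.minAreaRect((X*1000).astype(np.float32)); print(name,len(u),np.round(r[0],1),np.round(r[1],1),round(r[2],2), np.round([u.min(),v.min(),u.max(),v.max()]))
m=np.zeros((420,560),bool); m[60:300,160:400]=1
rect((hsv[...,2]>110)&(hsv[...,1]<50)&m,.018,"alu")
rect((P[...,2]>.042)&(P[...,2]<.06)&m,.05,"handle depth")
rect((hsv[...,2]<45)&m,.05,"handle dark")
E
```

```text
clock: 4.42
position: [0.5371, -0.2126, 0.226]
tool_rot: [-0.0, 0.584, 0.812, 0.0]
wrist_force: [-0.1, -0.5, 0.5]
opening: 0.0851
finger_force: 0.0
[ 0.53727884 -0.21209965  0.22615235] [-2.71114129e-04  5.83490749e-01  8.12119718e-01  1.87584959e-04] [-4.88119960e-01  1.88490023e-01 -1.18674151e-01  1.26411900e+00
  4.44686584e-04  7.57920820e-01]Traceback (most recent call last):
  File "<stdin>", line 5, in <module>
ValueError: operands could not be broadcast together with shapes (4,) (2,)
```

View pics/w2.png

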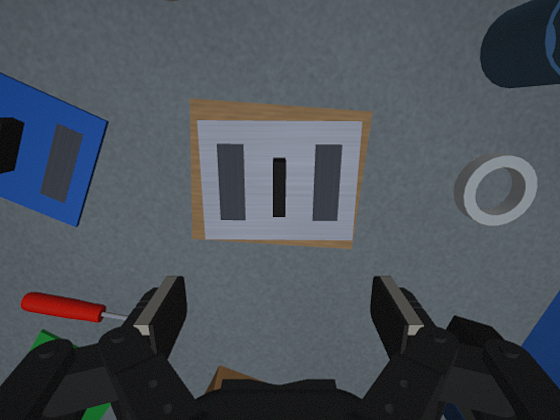

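The wrist picture shows the hatch square between the fingers: plate from (197,120) to (362,242), handle at (279,187). I measure it precisely.

Run:
```python
from h import *
M=ctrl.camera_model("wrist"); p,d=ctrl.snapshot("wrist")
hsv=cv2.cvtColor(p,cv2.COLOR_RGB2HSV); P=cloud("wrist",d,M)
def rect(m,z,name):
    n,l,st,c=cv2.connectedComponentsWithStats(m.astype(np.uint8)); i=1+st[1:,4].argmax()
    v,u=np.where(l==i); X=at_z("wrist",np.c_[u,v],z,M)[:,:2]
    r=cv2.minAreaRect((X*1000).astype(np.float32)); print(name,len(u),np.round(r[0],1),np.round(r[1],1),round(r[2],2), [u.min(),v.min(),u.max(),v.max()])
m=np.zeros((420,560),bool); m[60:300,160:400]=1
rect((hsv[...,2]>110)&(hsv[...,1]<50)&m,.018,"alu")
rect((P[...,2]>.040)&(P[...,2]<.06)&m,.05,"handle depth")
rect((hsv[...,2]<45)&m,.05,"handle dark")
print(np.nanmedian(P[165:200,277:282,2]), np.nanmedian(P[150:215,256:268,2]))
```

```text
alu 13986 [ 538.3 -214.4] [180.1 140.3] 18.12 [np.int64(197), np.int64(120), np.int64(361), np.int64(240)]
handle depth 715 [ 538.6 -213. ] [12.9 59.7] 18.31 [np.int64(273), np.int64(161), np.int64(285), np.int64(216)]
handle dark 679 [ 537.7 -212.2] [11.8 61.8] 18.31 [np.int64(273), np.int64(159), np.int64(284), np.int64(216)]
0.048568012581771486 0.016477268485639796
```

```bash
python3 -m inch '0 0 -0.2 0.1 -0.17 -4 0;0 0 0 0 0 -4 0;0 0 0 0 0 -4 0;0 0 0 0 0 -3 0;0 0 0 0 0 -2 0;0 0 0 0 0 -1.2 0;0 0 0 0 0 0 0;0 0 0 0 0 0 120;0 0 0 0 0 0 200;0 0 0 0 0 0 255;0 0 0 0 0 0 255;0 0 0 0 0 0 255' 100
python3 -m inch '0 0 0 0 0 0 255;0 0 0 0 0 0 255;0 0 0 0 0 0 255;0 0 0 0 0 0 255'
```

```text
clock: 6.08
position: [0.5383, -0.2154, 0.0442]
tool_rot: [0.0, 0.586, 0.811, 0.0]
wrist_force: [-0.6, -1.0, -0.9]
opening: 0.0
finger_force: 0.0
clock: 6.58
position: [0.5383, -0.2153, 0.0441]
tool_rot: [0.0, 0.586, 0.811, 0.0]
wrist_force: [0.3, 0.6, 0.6]
opening: 0.0001
finger_force: 0.0
```

The fingers shut on nothing, so I look before doing anything else.

Run:
```python
from h import *
p,d=ctrl.snapshot("wrist"); q,e=ctrl.snapshot("top")
a=p[:,:,::-1]; b=cv2.resize(q[150:290,220:360][:,:,::-1],(420,420),interpolation=cv2.INTER_CUBIC)
cv2.imwrite("pics/w3.png",cv2.resize(np.hstack([a,b]),(800,343)))
```

```text
(no output)
```

View pics/w3.png

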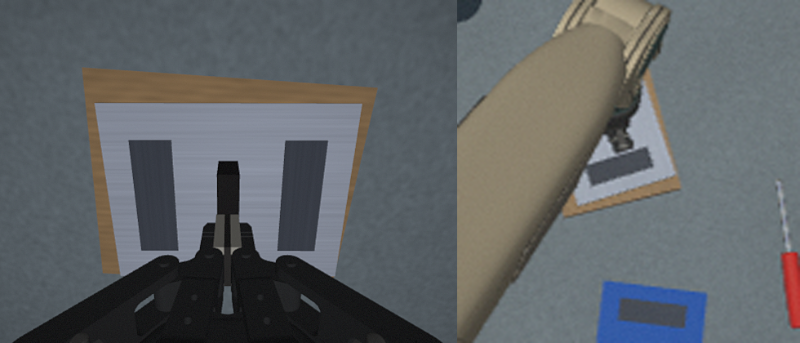

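Run:
```python
from h import *
M=ctrl.camera_model("wrist"); p,d=ctrl.snapshot("wrist"); s=ctrl.state(); P=cloud("wrist",d,M)
print(s["position"],s["opening"],s["finger_force"])
y=np.radians(18.2); c,sn=np.cos(y),np.sin(y); o=np.array([.5382,-.2142])
for n,(a,b,z) in {"c":(0,0,.05),"+y":(0,.03,.05),"-y":(0,-.03,.05),"+ybase":(0,.03,.018)}.items():
    print(n,np.round(proj("wrist",[o[0]+c*a-sn*b,o[1]+sn*a+c*b,z],M)))
T=R.from_quat(np.array(s["tool_rot"])[[1,2,3,0]]).as_matrix()
for k in (0,.003,.022): print("tcp+",k,np.round(proj("wrist",s["position"]+T[:,2]*k,M)))
for u,v in [(278,220),(278,250),(268,290),(279,290),(290,290),(279,330),(330,200)]: print(u,v,np.round(P[v,u],3),p[v,u])
cv2.imwrite("pics/w4.png",cv2.resize(p[170:390,180:380][:,:,::-1],None,fx=2.7,fy=2.7,interpolation=cv2.INTER_CUBIC))
```

```text
[ 0.5382728  -0.21530035  0.04408606] 0.0002446663899740746 0.0
c [[279. 268.]]
+y [[279. 213.]]
-y [[279. 318.]]
+ybase [[279. 196.]]
tcp+ 0 [[278. 265.]]
tcp+ 0.003 [[278. 262.]]
tcp+ 0.022 [[278. 248.]]
278 220 [ 0.53  -0.19   0.049] [22 24 26]
278 250 [ 0.535 -0.205  0.049] [30 28 31]
268 290 [ 0.531 -0.207  0.086] [77 76 73]
279 290 [ 0.535 -0.206  0.085] [15 16 13]
290 290 [ 0.539 -0.204  0.086] [77 75 73]
279 330 [ 0.539 -0.217  0.094] [44 41 43]
330 200 [ 0.558 -0.179  0.016] [138 145 159]
```

View pics/w4.png

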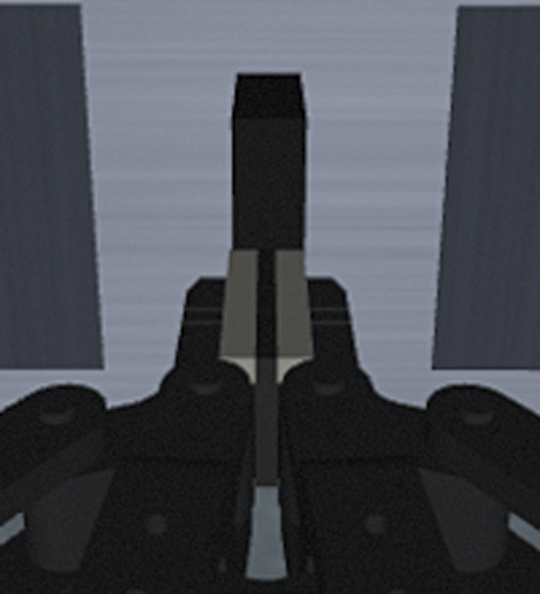

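Run:
```python
from h import *
print("nose",ctrl.nose_length)
M=ctrl.camera_model("wrist"); p,d=ctrl.snapshot("wrist"); P=cloud("wrist",d,M); s=ctrl.state()
T=R.from_quat(np.array(s["tool_rot"])[[1,2,3,0]]).as_matrix()
for v in list(range(200,320,6)): print(v,[np.round(((P[v,u]-s["position"])@T)*1000,0).tolist() for u in (268,279,290)],np.round(P[v,[268,279,290],2],3))
```

```text
nose 0.022
200 [[31.0, -6.0, 19.0], [31.0, 0.0, 20.0], [31.0, 7.0, 20.0]] [0.025 0.024 0.024]
206 [[31.0, -5.0, 7.0], [30.0, 0.0, 9.0], [31.0, 6.0, 8.0]] [0.037 0.035 0.036]
212 [[31.0, -5.0, -3.0], [30.0, 0.0, -2.0], [31.0, 6.0, -3.0]] [0.047 0.046 0.047]
218 [[28.0, -5.0, -5.0], [28.0, 0.0, -4.0], [28.0, 6.0, -5.0]] [0.049 0.048 0.049]
224 [[25.0, -5.0, -4.0], [25.0, 0.0, -5.0], [25.0, 6.0, -4.0]] [0.048 0.049 0.048]
230 [[22.0, -5.0, -5.0], [22.0, 0.0, -4.0], [22.0, 6.0, -4.0]] [0.049 0.048 0.048]
236 [[18.0, -5.0, -4.0], [19.0, 0.0, -5.0], [18.0, 6.0, -4.0]] [0.048 0.049 0.048]
242 [[15.0, -5.0, -4.0], [15.0, 0.0, -5.0], [15.0, 6.0, -4.0]] [0.048 0.049 0.049]
248 [[12.0, -5.0, -5.0], [12.0, 0.0, -5.0], [12.0, 6.0, -4.0]] [0.049 0.049 0.048]
254 [[9.0, -5.0, -5.0], [9.0, 0.0, -5.0], [9.0, 6.0, -6.0]] [0.049 0.049 0.05 ]
260 [[5.0, -5.0, -5.0], [5.0, 0.0, -4.0], [6.0, 6.0, -5.0]] [0.049 0.048 0.049]
266 [[10.0, -5.0, -21.0], [11.0, 0.0, -22.0], [10.0, 5.0, -21.0]] [0.066 0.066 0.065]
272 [[10.0, -5.0, -27.0], [10.0, 0.0, -26.0], [10.0, 5.0, -27.0]] [0.071 0.07  0.071]
278 [[10.0, -5.0, -32.0], [10.0, 0.0, -31.0], [10.0, 5.0, -32.0]] [0.076 0.075 0.076]
284 [[10.0, -4.0, -37.0], [10.0, 0.0, -37.0], [10.0, 5.0, -37.0]] [0.081 0.081 0.081]
290 [[11.0, -4.0, -42.0], [10.0, 0.0, -41.0], [10.0, 5.0, -42.0]] [0.086 0.085 0.086]
296 [[10.0, -4.0, -46.0], [10.0, 0.0, -46.0], [10.0, 5.0, -47.0]] [0.09  0.09  0.091]
302 [[11.0, -4.0, -51.0], [11.0, 0.0, -51.0], [10.0, 4.0, -50.0]] [0.095 0.095 0.094]
308 [[11.0, -4.0, -56.0], [7.0, 0.0, -49.0], [11.0, 4.0, -55.0]] [0.1   0.093 0.099]
314 [[11.0, -4.0, -59.0], [4.0, 0.0, -49.0], [11.0, 4.0, -59.0]] [0.103 0.093 0.103]
```

The shut fingertips sit at z≈0.065 by depth, above the 0.050 handle top. So the real tips are about 41 mm further back than the nominal TCP offset says. I'll open, go 4 cm lower while watching the force, and close again.

```bash
python3 -m inch '0 0 0 0 0 0 0;0 0 0 0 0 0 0;0 0 0 0 0 0 0;0 0 0 0 0 0 0;0 0 0 0 0 0 0;0 0 0 0 0 0 0'
python3 -m inch '0 0 0 0 0.1 -1.5 0;0 0 0 0 0 -1.5 0;0 0 0 0 0 -0.8 0;0 0 0 0 0 0 0;0 0 0 0 0 0 0'
python3 - <<'E'
from h import *
M=ctrl.camera_model("wrist"); p,d=ctrl.snapshot("wrist"); P=cloud("wrist",d,M); s=ctrl.state()
T=R.from_quat(np.array(s["tool_rot"])[[1,2,3,0]]).as_matrix()
L=(P-s["position"])@T*1000
m=(L[...,2]<-8)&(abs(L[...,0])<14)&(abs(L[...,1])<70)
for sg in (1,-1):
    q=L[m&(L[...,1]*sg>8)]; print(sg,len(q),"tip z pct",np.round(np.percentile(q[:,2],[90,98,99.5]),1),"world tip",s["position"][2]-np.percentile(q[:,2],98)/1000,"y min",np.percentile(abs(q[q[:,2]>-40,1]),[1,50]))
E
```

```text
clock: 7.52
position: [0.5383, -0.2153, 0.0441]
tool_rot: [0.0, 0.586, 0.811, 0.0]
wrist_force: [-0.0, -1.1, 1.1]
opening: 0.0854
finger_force: 0.0
clock: 8.15
position: [0.5385, -0.2144, 0.0062]
tool_rot: [0.0, 0.586, 0.811, 0.0]
wrist_force: [0.4, -0.0, 0.8]
opening: 0.0851
finger_force: 0.0
1 18789 tip z pct [-10.   -9.3  -8.9] world tip 0.015771976859307674 y min [ 9.39516594 39.56844604]
-1 18661 tip z pct [-10.   -9.4  -9. ] world tip 0.015841864997307907 y min [ 9.78715756 39.76935058]
```

```bash
python3 -m inch '0 0 0 0 0 0 150;0 0 0 0 0 0 200;0 0 0 0 0 0 255;0 0 0 0 0 0 255;0 0 0 0 0 0 255;0 0 0 0 0 0 255;0 0 0 0 0 0 255' 90
python3 - <<'E'
from h import *
M=ctrl.camera_model("wrist"); p,d=ctrl.snapshot("wrist"); P=cloud("wrist",d,M); s=ctrl.state()
T=R.from_quat(np.array(s["tool_rot"])[[1,2,3,0]]).as_matrix()
for v in list(range(210,330,8)): print(v,[np.round(((P[v,u]-s["position"])@T)*1000,0).tolist() for u in (264,279,294)])
E
```

```text
clock: 9.07
position: [0.5387, -0.2145, 0.0064]
tool_rot: [0.0, 0.586, 0.811, 0.0]
wrist_force: [0.3, -1.0, 2.9]
opening: 0.0127
finger_force: 90.0
210 [[34.0, -7.0, -10.0], [34.0, 0.0, -10.0], [34.0, 7.0, -10.0]]
218 [[30.0, -7.0, -10.0], [30.0, 0.0, -10.0], [30.0, 7.0, -10.0]]
226 [[30.0, -6.0, -20.0], [30.0, 0.0, -20.0], [30.0, 7.0, -20.0]]
234 [[30.0, -6.0, -30.0], [29.0, 0.0, -29.0], [29.0, 7.0, -29.0]]
242 [[29.0, -6.0, -37.0], [30.0, 0.0, -38.0], [30.0, 6.0, -39.0]]
250 [[28.0, -6.0, -41.0], [28.0, 0.0, -42.0], [28.0, 6.0, -42.0]]
258 [[25.0, -6.0, -42.0], [24.0, 0.0, -42.0], [25.0, 6.0, -42.0]]
266 [[21.0, -6.0, -41.0], [21.0, 0.0, -42.0], [21.0, 6.0, -42.0]]
274 [[17.0, -6.0, -41.0], [18.0, 0.0, -43.0], [18.0, 6.0, -42.0]]
282 [[14.0, -6.0, -42.0], [14.0, 0.0, -42.0], [14.0, 6.0, -42.0]]
290 [[10.0, -6.0, -42.0], [10.0, 0.0, -42.0], [11.0, 6.0, -42.0]]
298 [[7.0, -6.0, -42.0], [7.0, 0.0, -43.0], [7.0, 6.0, -42.0]]
306 [[4.0, -6.0, -43.0], [2.0, 0.0, -41.0], [4.0, 6.0, -44.0]]
314 [[-1.0, -6.0, -42.0], [nan, nan, nan], [0.0, 6.0, -44.0]]
322 [[-5.0, -6.0, -42.0], [-4.0, 0.0, -42.0], [-3.0, 6.0, -44.0]]
```

Gripped (12.7 mm, 90 N), with the hatch origin about 5.6 mm above the TCP. Now I lift and carry it level to the box, turning the yaw by -23°.

```bash
python3 -m inch '0 0 0 0 0 1 255;0 0 0 0 0 3 255;0 0 0 0 0 5 255;0 0 0 0 0 4 255'
python3 -m inch '0 0 -2.31 0.48 3.97 0 255;0 0 -2.31 0.48 3.97 0 255;0 0 -2.31 0.48 3.97 0 255;0 0 -2.31 0.48 3.97 0 255;0 0 -2.31 0.48 3.97 0 255;0 0 -2.31 0.48 3.97 0 255;0 0 -2.31 0.48 3.97 0 255;0 0 -2.31 0.48 3.97 0 255;0 0 -2.31 0.48 3.97 0 255;0 0 -2.31 0.48 3.97 0 255;0 0 0 0 0 0 255;0 0 0 0 0 0 255'
python3 - <<'E'
from h import *
M=ctrl.camera_model("wrist"); p,d=ctrl.snapshot("wrist"); P=cloud("wrist",d,M); s=ctrl.state()
T=R.from_quat(np.array(s["tool_rot"])[[1,2,3,0]]).as_matrix(); L=((P-s["position"])@T)*1000
print(s["position"],T[:,1],s["wrist_force"],s["q"])
# plate plane in tool frame
m=(abs(L[...,2])<25)&(L[...,0]>35)&(abs(abs(L[...,1])-75)<12)&(L[...,0]<65)
q=L[m]; A=np.c_[q[:,:2],np.ones(len(q))]; print(len(q),np.linalg.lstsq(A,q[:,2],rcond=None)[0])
hsv=cv2.cvtColor(p,cv2.COLOR_RGB2HSV)
mm=((abs(L[...,2]+12)<12)&(abs(L[...,1])<100)&(L[...,0]>20)); q=L[mm]; print(np.percentile(q[:,1],[.5,1,99,99.5]),np.percentile(q[:,0],[99,99.5]))
cv2.imwrite("pics/w5.png",p[:,:,::-1])
E
```

```text
clock: 9.62
position: [0.5378, -0.2141, 0.1375]
tool_rot: [-0.0, 0.586, 0.811, -0.0]
wrist_force: [0.3, -0.8, -2.1]
opening: 0.0127
finger_force: 89.2
clock: 11.12
position: [0.5854, 0.1823, 0.1355]
tool_rot: [-0.0, 0.736, 0.677, -0.001]
wrist_force: [0.5, -0.2, -2.8]
opening: 0.0128
finger_force: 89.3
[0.58557    0.18185286 0.13564668] [ 0.99647553 -0.08387227 -0.0013978 ] [-0.1981408  -0.34271625 -2.12728961] [ 1.95987339e-01  3.09072857e-01 -1.59981630e-01  1.10334648e+00
 -5.22473135e-04  1.85075442e+00]
6725 [ 4.80094814e-03  6.33354079e-04 -1.02470252e+01]
[-88.87282188 -88.01064339  88.41828972  89.34124513] [70.02681677 70.15716617]
```

View pics/w5.png

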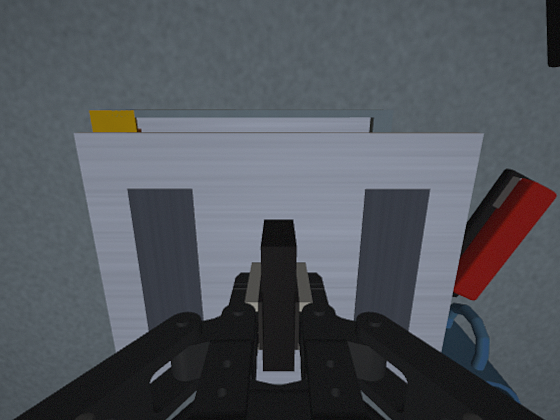

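```bash
python3 - <<'E'
from h import *
M=ctrl.camera_model("wrist"); p,d=ctrl.snapshot("wrist"); P=cloud("wrist",d,M); s=ctrl.state()
y=-np.radians(4.83); u=np.array([np.cos(y),np.sin(y)]); v=np.array([-u[1],u[0]]); O=np.array([.568,.1845])
D=P[...,:2]-O; bx=D@u*1000; by=D@v*1000; z=P[...,2]
X=s["position"][:2]-O; print("tcp box",X@u*1000,X@v*1000)
m=(z>.052)&(z<.064)&(abs(bx)<75)&(by>50); print("wall y",np.percentile(by[m],[1,5,50,95,99]),m.sum())
m=(z>.03)&(z<.045)&(abs(bx)<75)&(by>50); print("ledge y",np.percentile(by[m],[1,5,50,95,99]),m.sum())
hsv=cv2.cvtColor(p,cv2.COLOR_RGB2HSV); ym=(hsv[...,0]>15)&(hsv[...,0]<32)&(hsv[...,1]>150)&(np.arange(420)<160)[:,None]
Y=at_z("wrist",np.argwhere(ym)[:,::-1],.059,M)[:,:2]-O; print("yellow x",np.percentile(Y@u*1000,[1,98,99.5]),"y",np.percentile(Y@v*1000,[1,99]))
E
python3 -m inch '-0.2 -2.3 0 0.02 0.02 -0.7 255;-0.2 -2.3 0 0.02 0.02 -0.7 255;-0.2 -2.3 0 0.02 0.02 -0.7 255;-0.2 -2.3 0 0.02 0.02 -0.7 255;-0.2 -2.3 0 0.02 0.02 -0.7 255;-0.2 -2.4 0 0 0 -0.4 255;0 0 0 0 0 0 255;0 0 0 0 0 0 255'
python3 - <<'E'
from h import *
s=ctrl.state(); print(s["position"],s["wrist_force"],s["q"]); print(R.from_quat(np.array(s["tool_rot"])[[1,2,3,0]]).as_matrix())
E
```

```text
tcp box 17.910091734365405 -1.3786331567832284
wall y [73.50147493 73.53087654 76.14458959 78.15510018 78.17338329] 1734
ledge y [62.13215113 62.21179196 67.32295441 72.36858906 72.40749711] 2960
yellow x [-111.8567235   -81.62571907  -80.76061486] y [63.56490404 77.54329631]
clock: 12.22
position: [0.5876, 0.183, 0.0975]
tool_rot: [0.09, 0.731, 0.672, 0.082]
wrist_force: [0.0, -0.1, -2.6]
opening: 0.0128
finger_force: 89.3
[0.58764178 0.1830433  0.09751025] [ 0.0135788  -0.05078302 -2.62003107] [ 0.23494683  0.2082203  -0.41092495  0.72026887 -0.07631301  1.88152583]
[[ 8.46196434e-02  9.67047655e-01  2.40121531e-01]
 [ 9.96413181e-01 -8.19958524e-02 -2.09153726e-02]
 [-5.37192448e-04  2.41030109e-01 -9.70517490e-01]]
```

```bash
python3 -m inch '0 0 0 0 0 -1 255;0 0 0 0 0 -1 255;0 0 0 0 0 -1 255;0 0 0 0 0 -0.4 255;0 0 0 0 0 0 255;0 0 0 0 0 0 255'
python3 - <<'E'
from h import *
q,e=ctrl.snapshot("scene"); w,e=ctrl.snapshot("wrist")
b=cv2.resize(q[180:310,330:490][:,:,::-1],(480,390),interpolation=cv2.INTER_CUBIC)
a=cv2.resize(w[:,:,::-1],(320,240)); a=np.vstack([a,np.zeros((150,320,3),np.uint8)])
cv2.imwrite("pics/s6.png",np.hstack([b,a]))
E
```

```text
clock: 12.98
position: [0.5877, 0.1838, 0.0635]
tool_rot: [0.09, 0.731, 0.672, 0.082]
wrist_force: [-0.1, -0.2, -2.6]
opening: 0.0129
finger_force: 89.3
```

View pics/s6.png

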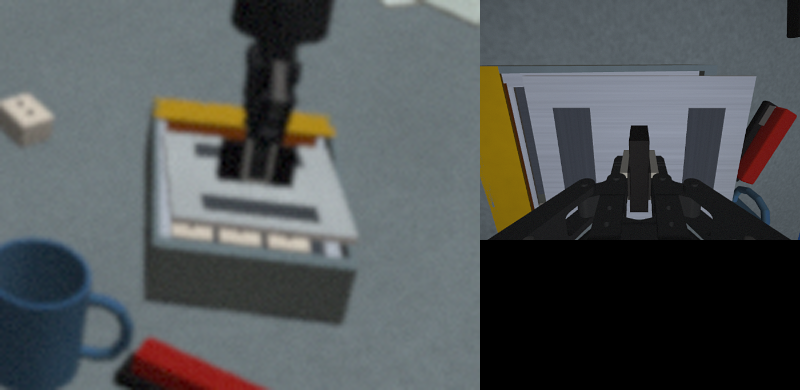

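The scene crop shows the hatch tilted with its low edge inside the well, in front of the yellow rim and orange rail. The wrist inset shows it square between the side walls. Now I slide it under the yellow rim.

```bash
python3 -m inch '0 0 0 -0.4 0 -0.15 255;0 0 0 -0.4 0 -0.15 255;0 0 0 -0.4 0.01 -0.1 255;0 0 0 0 0 0 255;0 0 0 0 0 0 255'
for i in 1 2; do :; done; python3 -m inch '0 0 0 -0.15 0.01 0 255;0 0 0 0 0 0 255'; python3 -m inch '0 0 0 -0.15 0.01 0 255;0 0 0 0 0 0 255'; python3 -m inch '0 0 0 -0.15 0.02 0 255;0 0 0 0 0 0 255'
```

```text
clock: 13.7
position: [0.5754, 0.1839, 0.0592]
tool_rot: [0.09, 0.731, 0.672, 0.082]
wrist_force: [-0.6, 0.6, -1.5]
opening: 0.0128
finger_force: 89.3
clock: 13.95
position: [0.5737, 0.1839, 0.0591]
tool_rot: [0.09, 0.731, 0.672, 0.082]
wrist_force: [-0.9, -0.3, -2.6]
opening: 0.0126
finger_force: 89.3
clock: 14.2
position: [0.5721, 0.184, 0.0591]
tool_rot: [0.09, 0.731, 0.672, 0.082]
wrist_force: [-0.2, 0.0, -2.7]
opening: 0.0124
finger_force: 89.3
clock: 14.45
position: [0.5716, 0.1842, 0.0595]
tool_rot: [0.09, 0.731, 0.672, 0.083]
wrist_force: [1.5, 0.1, -3.2]
opening: 0.0123
finger_force: 89.2
```

Rail contact shows at TCP x≈0.5715, as predicted. I press on about 11 mm by measured position.

```bash
python3 -m inch '0 0 0 -0.2 0.02 0 255;0 0 0 0 0 0 255'; python3 -m inch '0 0 0 -0.2 0.02 0 255;0 0 0 -0.2 0.02 0 255;0 0 0 0 0 0 255';python3 - <<'E'
from station import ctrl
s=ctrl.state();print(s["wrist_force"],s["torque"],s["position"])
E
```

```text
clock: 14.7
position: [0.5708, 0.1843, 0.0601]
tool_rot: [0.091, 0.731, 0.672, 0.083]
wrist_force: [5.0, -1.2, -4.7]
opening: 0.0124
finger_force: 88.7
clock: 15.08
position: [0.5676, 0.1846, 0.0604]
tool_rot: [0.092, 0.731, 0.671, 0.084]
wrist_force: [6.0, -1.3, -5.1]
opening: 0.0125
finger_force: 88.4
[ 6.03832584 -1.32035093 -5.06846581] [-0.32107662 -1.3139319   0.18129764] [0.56764992 0.18461763 0.06040337]
```

```bash
cat > st.py <<'E'
from h import *
s=ctrl.state(); y=-np.radians(4.83); u=np.array([np.cos(y),np.sin(y),0]); v=np.array([-u[1],u[0],0]); w=np.array([0,0,1.])
B=np.array([u,v,w]); O=np.array([.568,.1845,0]); T=R.from_quat(np.array(s["tool_rot"])[[1,2,3,0]]).as_matrix()
t=B@(s["position"]-O)*1000; Tb=B@T; H=t-5.6*Tb[:,2]; A=H-90*Tb[:,1]; n=-Tb[:,2]; Bc=H+90*Tb[:,1]
f=lambda a:np.round(a,1).tolist()
print("t",round(s["clock"],2),"tilt",round(np.degrees(np.arcsin(Tb[2,1])),2),"roll",round(np.degrees(Tb[2,0]),2),"yaw",round(np.degrees(np.arctan2(Tb[1,1],Tb[0,1])),2),"tcp",f(t),"A",f(A),"A'",f(A+6*n),"Bc",f(Bc),"F",f(B@s["wrist_force"]),"M",np.round(B@s["torque"],2).tolist(),"op",round(s["opening"],4),"rimgap",round(float(((np.array([-83,0,56])-A)@n)-6),1))
E
python3 st.py
python3 -m inch '0 0 0 -0.13 0.01 0 255;0 0 0 -0.13 0.01 0 255;0 0 0 -0.13 0.01 -0.05 255;0 0 0 -0.13 0.01 0 255;0 0 0 0 0 0 255' >/dev/null; python3 st.py
```

```text
t 15.07 tilt 14.28 roll -0.04 yaw 0.01 tcp [-0.4, 0.1, 60.4] A [-89.0, 0.1, 43.6] A' [-90.4, 0.1, 49.4] Bc [85.5, 0.1, 88.0] F [6.1, -0.8, -5.1] M [-0.21, -1.34, 0.18] op 0.0125 rimgap 4.5
t 15.7 tilt 14.44 roll -0.04 yaw -0.02 tcp [-4.1, 0.1, 60.7] A [-92.6, 0.2, 43.7] A' [-94.1, 0.2, 49.5] Bc [81.7, 0.1, 88.6] F [8.1, -1.9, -5.1] M [-0.23, -1.73, 0.15] op 0.0126 rimgap 3.5
```

```bash
python3 -m inch '0 0 0 -0.13 0.02 0 255;0 0 0 -0.13 0.01 -0.05 255;0 0 0 -0.13 0.01 0 255;0 0 0 -0.13 0.01 0 255;0 0 0 0 0 0 255' >/dev/null; python3 st.py
```

```text
t 16.32 tilt 14.61 roll -0.05 yaw -0.04 tcp [-7.8, 0.2, 61.0] A [-96.3, 0.2, 43.8] A' [-97.8, 0.2, 49.6] Bc [77.9, 0.1, 89.2] F [10.5, -1.0, -4.8] M [-0.31, -2.12, 0.07] op 0.0127 rimgap 2.5
```

```bash
python3 -m inch '0.11 1.32 0 -0.01 0 -0.22 255;0.11 1.32 0 -0.01 0 -0.22 255;0.11 1.32 0 -0.01 0 -0.22 255;0 0 0 0 0 0 255' >/dev/null; python3 st.py;python3 -m inch '0.11 1.32 0 0 0 -0.22 255;0.11 1.32 0 0 0 -0.22 255;0 0 0 0 0 0 255' >/dev/null; python3 st.py
```

```text
t 16.82 tilt 10.71 roll -0.05 yaw -0.05 tcp [-6.8, 0.2, 54.7] A [-96.2, 0.2, 43.5] A' [-97.4, 0.2, 49.3] Bc [80.6, 0.1, 76.9] F [10.8, -2.4, -3.1] M [-0.45, -2.27, 0.19] op 0.0126 rimgap 3.9
t 17.2 tilt 8.1 roll -0.06 yaw -0.04 tcp [-6.4, 0.1, 50.4] A [-96.3, 0.2, 43.2] A' [-97.1, 0.2, 49.2] Bc [81.9, 0.1, 68.6] F [10.6, -1.9, -2.2] M [-0.52, -2.22, 0.19] op 0.0126 rimgap 4.8
```

```bash
python3 -m inch '0 0 0 -0.13 0.01 0 255;0 0 0 -0.12 0.01 -0.05 255;0 0 0 0 0 0 255' >/dev/null; python3 st.py
cat > pl.py <<'E'
from h import *
M=ctrl.camera_model("wrist"); p,d=ctrl.snapshot("wrist"); P=cloud("wrist",d,M); s=ctrl.state()
T=R.from_quat(np.array(s["tool_rot"])[[1,2,3,0]]).as_matrix(); L=((P-s["position"])@T)*1000
m=(abs(L[...,2]+11)<8)&(L[...,0]>20)&(abs(L[...,1])>20)&(abs(L[...,1])<75)&(L[...,0]<65)
q=L[m]; A=np.c_[q[:,:2],np.ones(len(q))]; c=np.linalg.lstsq(A,q[:,2],rcond=None)[0]; print("plane",len(q),np.round(c,4))
mm=(abs(L[...,2]-(L[...,:2]@c[:2]+c[2]))<3)&(L[...,0]>20)&(L[...,0]<68); 
print("ext y",np.percentile(L[mm][:,1],[.5,99.5]),"x",np.percentile(L[(abs(L[...,2]+11)<4)&(abs(L[...,1])<50)][:,0],99.5))
cv2.imwrite("pics/w7.png",p[:,:,::-1])
E
python3 pl.py
```

```text
t 17.57 tilt 8.19 roll -0.06 yaw -0.04 tcp [-8.5, 0.2, 50.4] A [-98.4, 0.2, 43.1] A' [-99.3, 0.3, 49.1] Bc [79.7, 0.1, 68.8] F [11.3, -3.2, -1.4] M [-0.58, -2.34, 0.13] op 0.0126 rimgap 4.5
plane 23176 [ 7.10000e-03  5.40000e-03 -1.07806e+01]
ext y [-73.94644204  89.35352761] x 77.5441812397272
```

```bash
python3 -m inch '0.11 1.37 0 0 0 -0.22 255;0.11 1.37 0 0 0 -0.22 255;0 0 0 0 0 0 255' >/dev/null; python3 st.py;  python3 -m inch '0.11 1.37 0 0 0 -0.22 255;0 0 0 0 0 0 255' >/dev/null; python3 st.py
```

```text
t 18.0 tilt 5.47 roll -0.07 yaw -0.04 tcp [-7.8, 0.2, 46.0] A [-97.9, 0.2, 43.0] A' [-98.5, 0.2, 48.9] Bc [81.2, 0.1, 60.1] F [11.1, -3.3, -0.8] M [-0.58, -2.26, 0.14] op 0.0128 rimgap 5.6
t 18.25 tilt 4.09 roll -0.07 yaw -0.03 tcp [-7.8, 0.2, 43.7] A [-98.0, 0.2, 42.8] A' [-98.4, 0.2, 48.8] Bc [81.5, 0.1, 55.7] F [11.0, -3.4, 0.2] M [-0.59, -2.24, 0.18] op 0.0128 rimgap 6.0
```

```bash
python3 -m inch '0.11 1.37 0 -0.06 0 -0.22 255;0 0 0 0 0 0 255' >/dev/null; python3 st.py;  python3 -m inch '0.11 1.37 0 -0.02 0 -0.23 255;0 0 0 0 0 0 255' >/dev/null; python3 st.py
```

```text
t 18.5 tilt 2.74 roll -0.07 yaw -0.03 tcp [-8.3, 0.2, 41.5] A [-98.5, 0.2, 42.8] A' [-98.7, 0.2, 48.8] Bc [81.3, 0.1, 51.4] F [11.2, -3.1, -0.1] M [-0.59, -2.26, 0.19] op 0.0126 rimgap 6.5
t 18.75 tilt 1.37 roll -0.07 yaw -0.02 tcp [-8.4, 0.2, 39.2] A [-98.5, 0.2, 42.6] A' [-98.6, 0.2, 48.6] Bc [81.5, 0.1, 46.9] F [11.2, -3.3, 1.3] M [-0.58, -2.22, 0.21] op 0.0127 rimgap 7.0
```

```bash
python3 -m inch '0.06 0.65 0 0 0 -0.12 255;0 0 0 0 0 0 255' >/dev/null; python3 st.py;  python3 -m inch '0.06 0.65 0 0 0 -0.12 255;0 0 0 0 0 0 255' >/dev/null; python3 st.py
```

```text
t 19.0 tilt 0.73 roll -0.06 yaw -0.02 tcp [-8.5, 0.2, 38.1] A [-98.5, 0.2, 42.5] A' [-98.6, 0.2, 48.5] Bc [81.4, 0.2, 44.8] F [10.9, -2.7, 1.5] M [-0.61, -2.13, 0.21] op 0.0127 rimgap 7.3
t 19.25 tilt 0.07 roll -0.05 yaw -0.01 tcp [-8.5, 0.2, 36.9] A [-98.5, 0.3, 42.3] A' [-98.5, 0.3, 48.3] Bc [81.5, 0.2, 42.6] F [10.9, -2.4, 1.7] M [-0.59, -2.12, 0.18] op 0.0128 rimgap 7.6
```

```bash
python3 -m inch '0 0 0 0 0 -0.08 255;0 0 0 0 0 0 255' >/dev/null; python3 st.py;  python3 -m inch '0 0 0 0 0 -0.08 255;0 0 0 0 0 0 255' >/dev/null; python3 st.py
```

```text
t 19.5 tilt 0.09 roll -0.02 yaw -0.01 tcp [-8.5, 0.5, 36.2] A [-98.5, 0.5, 41.7] A' [-98.5, 0.5, 47.7] Bc [81.5, 0.5, 41.9] F [10.8, -2.6, 2.5] M [-0.45, -2.12, 0.18] op 0.0126 rimgap 8.3
t 19.75 tilt 0.09 roll 0.01 yaw -0.0 tcp [-8.5, 0.7, 35.5] A [-98.5, 0.7, 40.9] A' [-98.5, 0.7, 46.9] Bc [81.5, 0.7, 41.2] F [11.4, -1.5, 2.2] M [-0.38, -2.12, 0.21] op 0.0124 rimgap 9.1
```

```bash
python3 -m inch '0 0 0 0.2 -0.03 0 255;0 0 0 0.2 -0.03 0 255;0 0 0 0.2 -0.03 0 255;0 0 0 0 0 0 255' >/dev/null; python3 st.py;  python3 -m inch '0 0 0 0.2 -0.02 0 255;0 0 0 0.1 -0.01 0 255;0 0 0 0 0 0 255' >/dev/null; python3 st.py
```

```text
t 20.25 tilt -0.08 roll 0.06 yaw 0.01 tcp [-3.9, 0.6, 35.0] A [-93.9, 0.6, 40.7] A' [-93.9, 0.6, 46.7] Bc [86.1, 0.7, 40.4] F [8.8, -0.4, 1.3] M [-0.08, -1.6, 0.09] op 0.0128 rimgap 9.3
t 20.62 tilt -0.17 roll 0.07 yaw 0.03 tcp [-1.9, 0.6, 34.7] A [-91.9, 0.6, 40.6] A' [-91.8, 0.6, 46.6] Bc [88.1, 0.7, 40.0] F [6.9, -0.3, 2.9] M [-0.01, -1.54, 0.11] op 0.0125 rimgap 9.5
```

```bash
python3 -m inch '0 -0.15 0 0.12 -0.02 0 255;0 0 0 0.12 -0.01 0 255;0 0 0 0 0 0 255' >/dev/null; python3 st.py;  python3 -m inch '0 0 0 0.1 -0.01 0 255;0 0 0 0 0 0 255' >/dev/null; python3 st.py
```

```text
t 21.0 tilt -0.09 roll 0.09 yaw 0.04 tcp [-0.2, 0.6, 34.5] A [-90.2, 0.6, 40.2] A' [-90.2, 0.5, 46.2] Bc [89.8, 0.7, 39.9] F [5.1, 0.7, 2.5] M [-0.0, -1.28, 0.13] op 0.0127 rimgap 9.8
t 21.25 tilt -0.14 roll 0.09 yaw 0.04 tcp [0.4, 0.6, 34.4] A [-89.6, 0.5, 40.2] A' [-89.6, 0.5, 46.2] Bc [90.4, 0.7, 39.8] F [6.4, 1.9, 3.9] M [0.05, -1.42, 0.1] op 0.0126 rimgap 9.8
```

```bash
python3 -m inch '0 0 0 0.1 -0.01 0.05 255;0 0 0 0 0 0 255' >/dev/null; python3 st.py;  python3 -m inch '0 0 0 0.1 -0.01 0.02 255;0 0 0 0 0 0 255' >/dev/null; python3 st.py
```

```text
t 21.5 tilt -0.24 roll 0.09 yaw 0.05 tcp [0.4, 0.6, 34.5] A [-89.6, 0.5, 40.4] A' [-89.6, 0.5, 46.4] Bc [90.4, 0.7, 39.7] F [6.2, 2.3, 3.8] M [0.2, -1.5, 0.15] op 0.0124 rimgap 9.6
t 21.75 tilt -0.36 roll 0.1 yaw 0.06 tcp [0.3, 0.6, 34.4] A [-89.6, 0.5, 40.6] A' [-89.6, 0.5, 46.6] Bc [90.4, 0.7, 39.5] F [4.1, 2.4, 6.0] M [0.2, -1.28, 0.07] op 0.0122 rimgap 9.5
```

```bash
python3 -m inch '0 -0.4 0 0.05 0 0.05 255;0 0 0 0 0 0 255' >/dev/null; python3 st.py;  python3 -m inch '0 -0.2 0 0.08 -0.05 0.04 255;0 0 0 0 0 0 255;0 0 0 0 0 0 255' >/dev/null; python3 st.py; python3 pl.py
```

```text
t 22.0 tilt 0.02 roll 0.13 yaw 0.06 tcp [0.6, 0.6, 34.4] A [-89.4, 0.5, 40.0] A' [-89.4, 0.5, 46.0] Bc [90.6, 0.7, 40.1] F [5.7, 2.5, 4.9] M [0.33, -1.18, 0.1] op 0.0121 rimgap 10.0
t 22.38 tilt 0.15 roll 0.19 yaw 0.05 tcp [0.9, 0.4, 34.5] A [-89.1, 0.3, 39.8] A' [-89.1, 0.3, 45.8] Bc [90.9, 0.5, 40.3] F [6.3, 4.2, 2.0] M [0.45, -0.99, 0.05] op 0.0123 rimgap 10.2
plane 22247 [ 1.07000e-02  2.50000e-03 -1.05753e+01]
ext y [-88.15443364  84.52456811] x 69.53585800229911
```

View pics/w7.png

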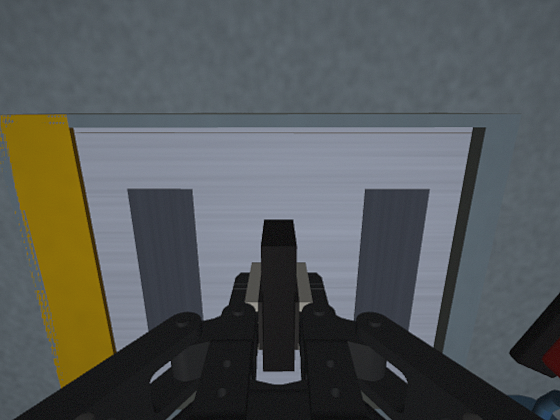

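The picture shows the hatch inside the well, its left edge under the yellow rim at (75–110,130–350) and its right edge under the grey rim at (470,130). I ease it the last fraction to the wall.

```bash
python3 -m inch '0 -0.1 0 0.1 0.02 0.02 255;0 0 0 0 0 0 255' >/dev/null; python3 st.py;  python3 -m inch '0 -0.2 0 0.1 0.02 0.02 255;0 0 0 0 0 0 255' >/dev/null; python3 st.py; python3 -m inch '0 -0.2 0 0.1 0.02 0.02 255;0 0 0 0 0 0 255' >/dev/null; python3 st.py
```

```text
t 22.68 tilt 0.14 roll 0.16 yaw 0.05 tcp [0.9, 0.4, 34.4] A [-89.1, 0.3, 39.8] A' [-89.1, 0.3, 45.8] Bc [90.9, 0.5, 40.3] F [3.9, 3.8, 4.7] M [0.51, -0.73, 0.01] op 0.0126 rimgap 10.2
t 22.93 tilt 0.24 roll 0.14 yaw 0.06 tcp [1.0, 0.4, 34.4] A [-89.1, 0.3, 39.6] A' [-89.1, 0.3, 45.6] Bc [90.9, 0.5, 40.4] F [3.7, 3.0, 6.2] M [0.42, -0.3, -0.03] op 0.0127 rimgap 10.3
t 23.18 tilt 0.37 roll 0.13 yaw 0.06 tcp [1.3, 0.5, 34.5] A [-88.7, 0.3, 39.5] A' [-88.7, 0.3, 45.5] Bc [91.3, 0.5, 40.6] F [3.3, 2.6, 5.8] M [0.34, -0.06, 0.03] op 0.0126 rimgap 10.5
```

```bash
python3 -m inch '0 0.15 0 0.03 0 0.06 255;0 0 0 0 0 0 255' 30 >/dev/null; python3 st.py; python3 -m inch '0 0.1 0 0.03 0 0.05 255;0 0 0 0 0 0 255;0 0 0 0 0 0 255' 20 >/dev/null; python3 st.py
```

```text
t 23.43 tilt 0.21 roll 0.11 yaw 0.06 tcp [1.6, 0.4, 34.4] A [-88.4, 0.3, 39.7] A' [-88.5, 0.3, 45.7] Bc [91.6, 0.5, 40.4] F [2.1, 3.0, 4.3] M [0.66, -0.22, 0.05] op 0.0128 rimgap 10.3
t 23.8 tilt 0.08 roll 0.09 yaw 0.07 tcp [1.6, 0.3, 34.4] A [-88.4, 0.2, 39.9] A' [-88.4, 0.2, 45.9] Bc [91.6, 0.4, 40.2] F [3.4, 4.9, 1.9] M [0.87, -0.34, 0.14] op 0.0127 rimgap 10.1
```

Everything is flat and at the wall. I release, then rise straight up.

```bash
python3 -m inch '0 0 0 0 0.02 0.03 230;0 0 0 0 0 0 200;0 0 0 0 0 0 120;0 0 0 0 0 0 60;0 0 0 0 0 0 60;0 0 0 0 0 0 60;0 0 0 0 0 0 60'; python3 st.py
python3 -m inch '0 0 0 0 0 0.5 60;0 0 0 0 0 1.5 60;0 0 0 0 0 3 60;0 0 0 0 0 4 60;0 0 0 0 0 4 60;0 0 0 0 0 4 60;0 0 0 0 0 0 60;0 0 0 0 0 0 60'
python3 - <<'E'
from h import *
M=ctrl.camera_model("wrist"); p,d=ctrl.snapshot("wrist"); P=cloud("wrist",d,M)
y=-np.radians(4.83); u=np.array([np.cos(y),np.sin(y)]); v=np.array([-u[1],u[0]]); O=np.array([.568,.1845])
D=P[...,:2]-O; bx=D@u*1000; by=D@v*1000; z=P[...,2]*1000
m=(abs(bx)<75)&(abs(by)<60)&(z>35)&(z<52)&((abs(bx)>15)|(abs(by)>35)); A=np.c_[bx[m],by[m],np.ones(m.sum())]; print("plane",np.linalg.lstsq(A,z[m],rcond=None)[0],m.sum())
h=(z>68)&(z<85)&(abs(bx)<25)&(abs(by)<40); print("handle",h.sum(),np.percentile(bx[h],[2,50,98]),np.percentile(by[h],[2,50,98]),np.median(z[h]))
cv2.imwrite("pics/w8.png",p[:,:,::-1])
E
```

```text
clock: 24.68
position: [0.5701, 0.1843, 0.0352]
tool_rot: [0.001, 0.736, 0.677, 0.001]
wrist_force: [0.0, 0.6, 0.2]
opening: 0.0654
finger_force: 0.0
t 24.68 tilt 0.15 roll 0.03 yaw 0.04 tcp [2.1, 0.0, 35.2] A [-87.9, -0.1, 40.5] A' [-87.9, -0.1, 46.5] Bc [92.1, 0.1, 41.0] F [-0.0, 0.6, 0.2] M [-0.0, -0.02, 0.03] op 0.0654 rimgap 9.5
clock: 25.68
position: [0.5701, 0.1844, 0.2057]
tool_rot: [0.001, 0.736, 0.677, 0.001]
wrist_force: [0.2, -0.1, -1.3]
opening: 0.0655
finger_force: 0.0
plane [1.46786420e-03 3.05453180e-04 4.48038781e+01] 15054
handle 1002 [-4.82093973  1.64324353  8.84779771] [-28.19903766   3.04172493  30.01435432] 76.68387430566514
```

View pics/w8.png

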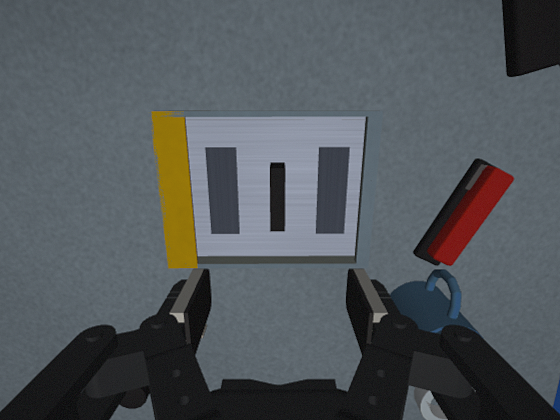

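The picture shows the hatch lying flat in the box, edges under the yellow rim (185,117–265) and the grey rim (365,117). By depth its tilt is 0.1° and the handle centre is at box x≈1.8 mm. The gripper is clear and the bystanders have not moved.

```bash
python3 -c "
from station import ctrl
print(ctrl.hand_in())"
```

```text
the job is handed in; nothing more can be done
None
```

I refitted the hatch flat and home under both rims, let go and handed the job in at about 26 s; my first grasp closed above the handle without touching it (fingertips about 41 mm further back than stated), and the second held.

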